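Weigh the tub on the sprung hook

ROBOT

A 6-joint arm with a two-finger parallel gripper is mounted at the origin on the work surface. World frame = base frame: x ahead of the robot, y to its left, z up, the work surface at z = 0. Lengths are in mm, angles in rad, forces in N, time in s.
With the tool pointing down it reaches from about 225 to 725 mm from the base axis. Payload 3.1 kg.
Tool frame: the origin (TCP) lies at the very end of the fingers, on their centre line; the grasp point (between the pads) lies 19 mm behind it (grip_depth is the distance from the TCP to the grasp point, in mm); z points along the fingers, y is the line along which they close (so a half turn about z gives the same grasp; the last joint's range is limited). The gripper opens to 85 mm and grips with 20 to 120 N. Pads are 22 mm wide; open, the fingers measure 114 mm over their backs; the gripper's body (76 mm by 85 mm) begins 54 mm behind the grasp point. The pads swing forward as they close: fully open they stand 13 mm farther back than shut.
Start: joints at [-1.365, 0.048, 0.099, 1.622, 0, 1.443], TCP at [171.993, -496.02, 231.312] pointing down, gripper open.
Joint ranges: [-2.91, 2.91], [-0.99, 1.94], [-1.21, 1.42], [-2.12, 2.29], [-1.49, 1.47], [-3.14, 3.14]. Speed limits (rad/s): [2.79, 2.79, 3.14, 3.14, 3.14, 3.14].

INTERFACE

Orientations are given as a unit quaternion [x, y, z, w].
In Python, from plant import * gives the robot as it stands.
- The arm moves only by the tool jog_arm, never from a script. Its argument "plan" is a list of rows, each a list of 7 numbers: the shift along the tool's x, y, z in cm, then the turn, a rotation vector about the tool's x, y, z in degrees, then the finger opening in cm, from 0 to 8.54. A call has 1 to 8 rows; each row is the pose to reach, as a shift and turn from the pose commanded when the call began, along the tool's axes at that moment; what a row does not reach only later rows make up. A row lasts 1/12 s, in which the tool goes at most 41.7 mm and 7.16 degrees, less where a joint would pass 70% of its speed; a pose out of reach is approached as far as the arm can. A call with a gripper value outside its range is refused whole. The fingers move at their own pace and stop on an object; "newtons" is the grip in N (left out, the last holds). Time passes only in rows, so rows that repeat a pose let the fingers close. It gives the time, the measured TCP pose, the force, the opening and the grip force at its end, in the units of the state.
- state(): the state, without advancing time (a new reading comes with each control period).
- snapshot(name): name is "side" or "top" or "wrist"; returns the picture (400x640x3 uint8, red, green, blue); there is no depth.
- camera_info(name): a dict with "fx", "fy", "cx", "cy" (pixels), "k1" (the pictures are not rectified: a ray, as slopes to the right and down, at radius r is drawn at 1 + k1 r^2 times it, then the intrinsics apply), "rvec" (rotation vector, rad) and "tvec" (3), from world to camera coordinates, as OpenCV has them. Camera axes: x right, y down, z forward; pixel columns grow to the right and rows downward; lengths in mm; the calibration is good to about 2 mm. A picture is of the moment at which its call begins: read the wrist's pose just before it. camera_info takes no time and is no camera call; for the wrist camera it gives the pose at the moment of the call.
- job_done(): hands the job in; it is judged then, once.
The state is a dict: "time": time; "joint_positions": joint angles; "joint_velocities": joint speeds; "effort": joint torques, N m; "tool_pos": TCP position; "eef_rot": TCP orientation; "force": force on the tool from outside, world axes, zero at the start; "moment": the same for the moment, N m; "gripper_width": opening from 0.0 (shut) to 1.0 (fully open); "grip_force": force on a finger pad.
Only numpy, scipy, OpenCV 4.12 (cv2) and the standard library are available. Lean on these libraries where they do the work, as an engineer would, in place of code of your own. Each camera call takes 0.05 s, during which the arm holds its last target. There are 200 camera calls.

TASK

Weigh the lidded tub that has the steel loop: hang it by its loop in the notch of the weighing stand's sprung hook, easing the weight over gently so that the hook neither drops, springs back nor is dragged down hard, and let go. Wait until the hook has settled and the tub hangs still, then push the stand's hold button fully in and let it out again, leaving the tub hanging there. Leave the other things on the counter where they are.

Things in the scene. Friction and masses are not known exactly. Their poses are not given: they have to be found in the camera images.
- tub: The tub to weigh, 0.19 to 0.67 kg, contents unknown: white plastic, 90 mm wide, grey lid 94 mm across with its top 90 mm above the foot; on the lid a steel loop (see loop_top) with a flat tab on it (see tab). Origin: centre of the underside, z up. Stands on the counter. The other like tub, with a knob and no loop, is not the one.
- tab (a point): Grip point, 163 mm above the tub's foot, tub's axes: the flat upright steel tab on the loop, 24 mm along the tub's x, 10 mm thick along y, from 142 to 180 mm above the foot. Gripped here across y, the fingertips end just above the loop's top bar.
- loop_top (a point): Middle of the loop's top bar (centre line, 140 mm above the foot), tub's axes. The loop is 6 mm round bar standing in the tub's yz plane, so its opening is seen along the tub's x: legs at y = -34 and 34 mm up to 116 mm, then sloping in to a level top bar 12 mm long. The opening is 47 mm high in the middle, from the lid to the top bar.
- scale: Weighing stand, fixed. Origin on the counter plumb under the hook's notch, z up; its x axis points roughly to the robot's right. Grey base 12 mm thick (x -60 to 150, y -75 to 75 mm; foot for the button x 22 to 98, out to y = -170 mm); dark column 30 by 44 mm at x = 125 mm, 290 mm high. The hook reaches from the column towards -x, its open end roughly to the robot's left.
- hook_seat (a point): Where the centre of the loop's top bar rests in the hook's V notch; stand's axes; 230 mm above the counter when empty, moves with the hook. Hook: 8 mm round bar along x. From this point: shoulders with top 6 mm up, at x 10 to 93 and -34 to -10 mm; upturned tip at x = -41 mm, top 22 mm up. The loop goes over the tip, tub's x along the stand's x (either way round), then down.
- hook (a joint): How far the hook has dipped, m: 0 empty (top stop), 0.068 at its bottom stop. It slides straight down on a spring of 120 N/m, lightly damped: it bobs for about two seconds when disturbed. The tub by its own weight brings it to 0.015 to 0.055. It is delicate: it should never be moved, or left to move, faster than 0.08 m/s.
- hold_top (a point): Middle of the top of the hold button, a round grey button 28 mm across in a black housing on the stand's base, at x = 60, y = -135 mm in the stand's frame (on the robot's side); it is pushed straight down.
- hold (a joint): How far the hold button is in, m: 0 out, 0.006 fully in. A spring of about 5 N at full travel pushes it out again.
- plain_tub: Bystander: a like tub with a knob and no loop. Origin: centre of its underside.
- jar: Bystander: glass jar 72 mm wide, 100 mm high. Origin: centre of its underside.
- cup: Bystander: clear measuring cup 68 mm wide, 70 mm high. Origin: centre of its underside.
- softener: Bystander: blue bottle 80 mm wide, 200 mm high. Origin: centre of its underside.
- detergent: Bystander: white bottle 84 mm wide, 190 mm high. Origin: centre of its underside.
- brush: Bystander: wooden brush lying on the counter.
- sheets: Bystander: cardboard box 70 by 120 mm, 45 mm high. Origin: centre of its underside.
There are look-alikes about, which are no part of the job. What is shaped like the tub but yellow is not meant.

How it is judged:
By the outcome, as a careful person would: the job done as asked, in the order asked, and still so for the second after the job is handed in, with the robot touching nothing.
It also fails if it takes over 72 s, if anything falls off the work surface, if the arm or the gripper's body presses on something with over 40 N, if the wrist force passes 120 N, or if a joint passes its speed limit or range.

## Working session

There is one attempt and no reset: what is moved stays moved. The work goes in short steps, Python scripts to look and compute and a tool call to move; the robot and the scene stay as the last step left them, time stands still between calls to the robot, and variables do not carry over. Pictures are saved under pics/ and viewed, at most 10 in all, crops included, and the job is handed in when it is done.

Besides the shell and the picture viewer there is one more tool, called after "Call:" as a command line: name --pt "numbers of a row" for each row, then --argument value for the rest. jog_arm: Moves the arm, as the interface text tells. Its arguments: {"type":"object","properties":{"plan":{"type":"array"},"newtons":{"type":"number"}},"required":["plan"]}

```bash
mkdir -p pics; ls; python3 - <<'E'
from plant import *
import cv2
for n in("side","top"):
    cv2.imwrite(f"pics/{n}0.png",snapshot(n)[:,:,::-1]); print(camera_info(n))
print(state())
E
```

```text
pics
{'fx': 486.4635297457316, 'fy': 486.4635297457316, 'cx': 315.3249935099141, 'cy': 198.70517324741905, 'k1': -0.06717693162096618, 'rvec': array([ 0.64653276, -2.50847857,  1.28998323]), 'tvec': array([ 393.35445852,  287.52932676, 1383.11443113])}
{'fx': 403.3546906381422, 'fy': 403.3546906381422, 'cx': 315.5043690486839, 'cy': 194.69267290851707, 'k1': -0.01766947135657713, 'rvec': array([ 2.15432641, -2.20099295,  0.10553346]), 'tvec': array([ -40.40207781,  501.31414533, 1128.51769568])}
{'time': 0.1, 'joint_positions': array([-1.36481533e+00,  4.87042256e-02,  9.77316107e-02,  1.62198938e+00,
       -4.05786868e-05,  1.44301451e+00]), 'joint_velocities': array([-0.00140832, -0.00177552,  0.00451114,  0.00127517,  0.00038411,
        0.00029532]), 'effort': array([ 3.37514226e-03, -3.39850760e+01,  3.20936072e+01,  1.58279302e-02,
       -1.13450888e-04,  1.95425287e-06]), 'tool_pos': array([ 171.86048926, -495.48488918,  230.20840246]), 'eef_rot': array([ 9.86107003e-01,  1.66107816e-01, -6.26014477e-05, -1.08121446e-03]), 'force': array([0.32064005, 0.8322362 , 0.44905178]), 'moment': array([-0.01774877,  0.0064872 ,  0.03634392]), 'grip_force': 0.0, 'gripper_width': 0.9987920487581341}
```

View pics/side0.png

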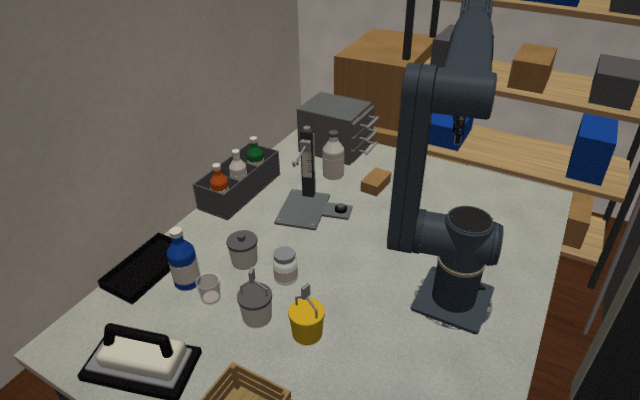

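View pics/top0.png

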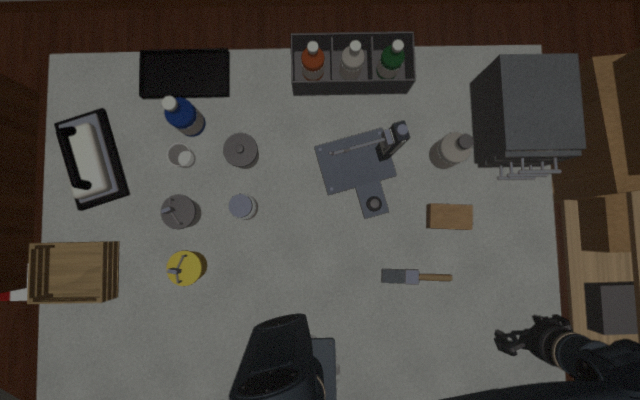

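The side view shows the loop tub (white with a grey lid) at about (256,300), a yellow look-alike at (307,320), a knobbed tub at (242,248) and the stand at (305,190). In the top view they are at (179,212), (184,268), (240,150) and (360,165). The tub at (179,212) fits because it has a grey lid and a loop. I'll confirm it in an enlarged crop.

```bash
cat > h.py <<'E'
import numpy as np, cv2
from scipy.spatial.transform import Rotation as R
from plant import *
def cam(n):
    c=camera_info(n); return c,R.from_rotvec(c['rvec']).as_matrix(),np.array(c['tvec'])
def proj(n,P):
    c,M,t=cam(n); p=np.atleast_2d(P)@M.T+t; s=p[:,:2]/p[:,2:]
    s=s*(1+c['k1']*(s**2).sum(1,keepdims=True))
    return s*[c['fx'],c['fy']]+[c['cx'],c['cy']]
def ray(n,uv):
    c,M,t=cam(n); d=(np.array(uv)-[c['cx'],c['cy']])/[c['fx'],c['fy']]; s=d.copy()
    for _ in range(20): s=d/(1+c['k1']*(s@s))
    v=M.T@np.r_[s,1]; return -M.T@t, v/np.linalg.norm(v)
def onz(n,uv,z):
    o,v=ray(n,uv); return o+v*(z-o[2])/v[2]
def tri(a):  # list of (cam,uv)
    A=np.zeros((3,3));b=np.zeros(3)
    for n,uv in a:
        o,v=ray(n,uv);Q=np.eye(3)-np.outer(v,v);A+=Q;b+=Q@o
    return np.linalg.solve(A,b)
def crop(img,x,y,w,h,s): return cv2.resize(img[y:y+h,x:x+w],None,fx=s,fy=s,interpolation=cv2.INTER_CUBIC)
def save(name,img): cv2.imwrite('pics/'+name,np.clip(img[:,:,::-1].astype(float)*1.5,0,255).astype('uint8'))
E
python3 - <<'E'
from h import *
t=cv2.imread('pics/top0.png')[:,:,::-1]; s=cv2.imread('pics/side0.png')[:,:,::-1]
a=np.hstack([crop(t,150,180,80,60,5),crop(s,220,255,80,60,5)])
b=np.hstack([crop(t,310,115,100,75,4),crop(s,270,120,100,75,4)])
save('c1.png',np.vstack([a,b]))
E
```

```text
(no output)
```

View pics/c1.png

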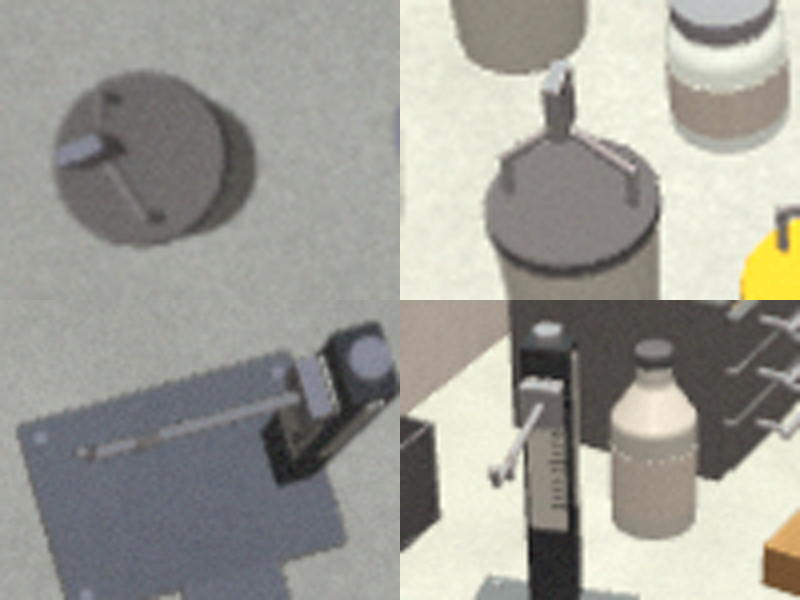

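The crop confirms it: the grey-lidded white tub has the steel loop and an upright tab. In the top view the tab top is at (165.8,210.2) and the loop feet at (172.4,199.6) and (181.2,223.4). In the side view the tab top is at (251.6,270.4). The stand's base corners in the top view are (315,146.8), (382.5,127.5) and (396,175), and the hook tip is at (331.5,153.3).

```bash
python3 - <<'E'
from h import *
np.set_printoptions(precision=1,suppress=True)
print('tabtop tri',tri([('top',(165.8,210.2)),('side',(251.6,270.4))]),'z180',onz('top',(165.8,210.2),180),onz('side',(251.6,270.4),180))
print('lid centre',onz('top',(178,211.6),88))
f1,f2=onz('top',(172.4,199.6),92),onz('top',(181.2,223.4),92);print('feet',f1,f2,(f1+f2)/2,np.linalg.norm(f1-f2))
d=f2-f1;print('loop dir deg',np.degrees(np.arctan2(d[1],d[0])))
a,b=onz('top',(161.4,212),180),onz('top',(170.4,208.6),180);d=b-a;print('tab dir',np.degrees(np.arctan2(d[1],d[0])),np.linalg.norm(d))
from scipy.optimize import least_squares
tip=(393+0,0)
obs=[('top',(315,146.8),(-60,75,12)),('top',(382.5,127.5),(150,75,12)),('top',(396,175),(150,-75,12)),('top',(331.5,153.3),(-41,0,252)),('side',(394.2-400+400-0,0),None)]
obs=obs[:4]
# side: hook tip top crop (497,470)->((97)/4+270,(170)/4+120)
obs.append(('side',(97/4+270,168/4+120),(-41,0,252)))
def W(p,q): 
    return (R.from_euler('z',p[2])).apply(q)+[p[0],p[1],0]
def res(p): return np.concatenate([proj(n,W(p,q))[0]-uv for n,uv,q in obs])
c=onz('top',(345,150),12)
s=least_squares(res,[c[0],c[1],-1.5]);print(s.x,np.degrees(s.x[2]),s.fun)
p=s.x
print('button',W(p,(60,-135,0)),tri([('top',(373,203.5)),('side',(341,208.5))]))
print('seat proj',proj('top',W(p,(0,0,230))),proj('side',W(p,(0,0,230))),proj('top',W(p,(60,-135,30))),proj('side',W(p,(60,-135,30))))
E
```

```text
tabtop tri [455.6 319.9 175.7] z180 [455.6 318.4 180. ] [452.3 323.3 180. ]
lid centre [456.7 319.2  88. ]
feet [489.  333.2  92. ] [424.8 309.   92. ] [456.9 321.1  92. ] 68.56994559076925
loop dir deg -159.37345021513974
tab dir -70.31218731508208 23.44283061565917
[ 584.8 -126.7   -1.3] -74.96154399193549 [-1.2 -0.   0.1 -0.4  1.8  0.8 -0.6  0.2 -0.6 -0.9]
button [ 470.  -219.6    0. ] [ 470.6 -216.    18. ]
seat proj [[347.1 150.5]] [[297.6 160.6]] [[375.2 203.9]] [[341.2 205.3]]
```

```bash
cat >> h.py <<'E'
def go(x,y,z,yaw):
    """tool-frame shift (cm) and rotvec (deg) from measured pose to target, tool down with tool x at yaw deg"""
    s=state(); M=R.from_quat(s['eef_rot']); T=R.from_euler('z',yaw,degrees=True)*R.from_euler('x',180,degrees=True)
    print('t %.2f'%s['time'],'at',s['tool_pos'].round(1),'yaw %.1f'%np.degrees(np.arctan2(*M.as_matrix()[[1,0],0])),'shift',(M.inv().apply(np.array([x,y,z])-s['tool_pos'])/10).round(2),'rot',(M.inv()*T).as_rotvec(degrees=True).round(1))
E
python3 -c "
from h import *
go(456.5,320,300,110)"
```

```text
t 0.10 at [ 171.9 -495.5  230.2] yaw 19.1 shift [ 53.61 -67.74  -6.82] rot [ -0.1  -0.1 -90.9]
```

Call:
jog_arm --pt "17.9 -22.6 -6.8 0 0 0 6" --pt "17.9 -22.6 -6.8 0 0 0 6" --pt "17.9 -22.6 -6.8 0 0 0 6" --pt "17.9 -22.6 -6.8 0 0 0 6" --pt "17.9 -22.6 -6.8 0 0 0 6" --pt "17.9 -22.6 -6.8 0 0 0 6" --pt "17.9 -22.6 -6.8 0 0 0 6" --pt "17.9 -22.6 -6.8 0 0 0 6"

```text
time: 0.77
tool_pos: [268.5, -219.0, 301.7]
eef_rot: [0.986, 0.169, 0.002, 0.0]
force: [-0.7, -0.4, 0.2]
gripper_width: 0.703
grip_force: 0.0
```

Call:
jog_arm --pt "17.9 -22.6 0 0 0 0 6" --pt "17.9 -22.6 0 0 0 0 6" --pt "17.9 -22.6 0 0 0 0 6" --pt "17.9 -22.6 0 0 0 0 6" --pt "17.9 -22.6 0 0 0 0 6" --pt "17.9 -22.6 0 0 0 0 6" --pt "17.9 -22.6 0 0 0 0 6" --pt "17.9 -22.6 0 0 0 0 6"

```text
time: 1.43
tool_pos: [362.9, 54.3, 298.3]
eef_rot: [0.985, 0.172, -0.0, -0.002]
force: [-1.2, -0.6, -0.6]
gripper_width: 0.701
grip_force: 0.0
```

Call:
jog_arm --pt "14 -19 0 0 0 -50 6" --pt "14 -19 0 0 0 -50 6" --pt "14 -19 0 0 0 -50 6" --pt "14 -19 0 0 0 -50 6" --pt "14 -19 0 0 0 -50 6" --pt "14 -19 0 0 0 -50 6" --pt "14 -19 0 0 0 -50 6" --pt "14 -19 0 0 0 -50 6"

```text
time: 2.1
tool_pos: [432.4, 274.3, 297.5]
eef_rot: [0.822, 0.569, -0.002, -0.0]
force: [-0.3, -0.4, -1.0]
gripper_width: 0.699
grip_force: 0.0
```

Call:
jog_arm --pt "0 0 0 0 0 -41 6" --pt "0 0 0 0 0 -41 6" --pt "0 0 0 0 0 -41 6" --pt "0 0 0 0 0 -41 6" --pt "0 0 0 0 0 -41 6" --pt "0 0 0 0 0 -41 6"

```text
time: 2.6
tool_pos: [432.3, 272.0, 299.3]
eef_rot: [0.573, 0.82, -0.0, 0.0]
force: [0.2, -0.5, -0.1]
gripper_width: 0.701
grip_force: 0.0
```

```bash
python3 - <<'E'
from h import *
go(456.5,320,163-19+19,110)
cv2.imwrite('pics/w1.png',snapshot('wrist')[:,:,::-1]); print(state()['force'],proj('wrist',[[456.5,320,180],[456.5,320,90]]))
print(camera_info('wrist'))
E
```

```text
t 2.60 at [432.3 272.  299.3] yaw 110.1 shift [ 3.68  3.92 13.63] rot [-0.   0.   0.1]
[0.85372111 1.38309184 0.00708112] [[366.31751316 155.97546928]
 [354.91679526 143.95200918]]
{'fx': 313.8567740288442, 'fy': 313.8567740288442, 'cx': 320.0348638123417, 'cy': 201.84688003723113, 'k1': -0.017962856994476008, 'rvec': array([-2.80776444, -0.50156732, -0.07358564]), 'tvec': array([-500.19000977,   45.62775403,  476.51620218])}
```

View pics/w1.png

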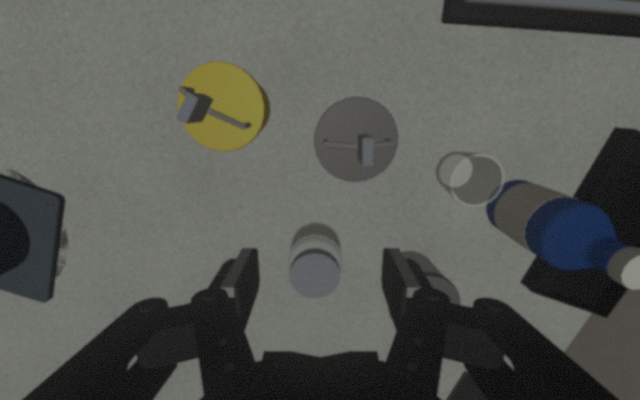

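The wrist view shows the loop tub at about (356,139) with its tab near (367,155). The yellow look-alike is at (222,106) and the jar at (315,262). I'll enlarge the tub.

```bash
python3 - <<'E'
from h import *
i=cv2.imread('pics/w1.png')[:,:,::-1]
save('c2.png',crop(i,305,90,100,100,6))
E
```

```text
(no output)
```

View pics/c2.png

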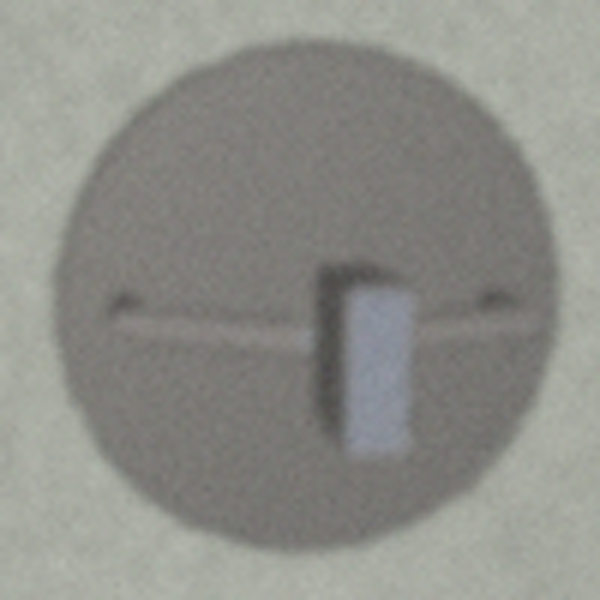

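The tab top's centre is at crop (379,373), which is wrist pixel (368.2,152.2). The loop feet are at (325.8,140.8) and (387.5,139.5), and the lid centre is at (356,139.2).

```bash
python3 - <<'E'
from h import *
np.set_printoptions(precision=1,suppress=True)
print(onz('wrist',(368.2,152.2),180),onz('wrist',(356,139.2),89),tri([('wrist',(368.2,152.2)),('top',(165.8,210.2)),('side',(251.6,270.4))]))
a,b=onz('wrist',(325.8,140.8),90),onz('wrist',(387.5,139.5),90);print(a,b,(a+b)/2,np.linalg.norm(a-b),np.degrees(np.arctan2(*(b-a)[[1,0]])))
E
```

```text
[456.8 323.5 180. ] [455.8 325.2  89. ] [456.2 321.1 175.6]
[424.9 312.   90. ] [488.6 337.1  90. ] [456.7 324.6  90. ] 68.47277760595804 21.494543135375423
```

```bash
python3 - <<'E'
from h import *
go(456.5,322.8,200,111)
E
```

```text
t 2.65 at [432.4 272.1 299.3] yaw 110.3 shift [3.93 4.02 9.93] rot [-0.   0.  -0.7]
```

Call:
jog_arm --pt "1.3 1.3 3 0 0 -0.7 5" --pt "2.6 2.7 6.5 0 0 -0.7 5" --pt "3.9 4.0 9.9 0 0 -0.7 5" --pt "3.9 4.0 9.9 0 0 -0.7 5" --pt "3.9 4.0 9.9 0 0 -0.7 5" --pt "3.9 4.0 9.9 0 0 -0.7 5"

```text
time: 3.15
tool_pos: [456.4, 323.1, 201.2]
eef_rot: [0.569, 0.822, -0.0, 0.0]
force: [1.4, -0.8, 0.5]
gripper_width: 0.585
grip_force: 0.0
```

```bash
python3 - <<'E'
from h import *
go(456.5,322.8,146,111)
E
```

```text
t 3.15 at [456.4 323.1 201.2] yaw 110.6 shift [-0.02 -0.    5.52] rot [ 0.   0.  -0.4]
```

Call:
jog_arm --pt "0 0 2 0 0 -0.4 5" --pt "0 0 4 0 0 -0.4 5" --pt "0 0 5 0 0 -0.4 5" --pt "0 0 5.5 0 0 -0.4 5" --pt "0 0 5.5 0 0 -0.4 4" --pt "0 0 5.5 0 0 -0.4 3" --pt "0 0 5.5 0 0 -0.4 2" --pt "0 0 5.5 0 0 -0.4 1.3" --newtons 60

```text
time: 3.82
tool_pos: [457.1, 324.4, 146.9]
eef_rot: [0.565, 0.825, 0.001, 0.001]
force: [-2.2, 0.7, 0.4]
gripper_width: 0.153
grip_force: 0.5
```

Call:
jog_arm --pt "0 0 0 0 0 0 0.5" --pt "0 0 0 0 0 0 0.5" --pt "0 0 0 0 0 0 0.5" --pt "0 0 0 0 0 0 0.5" --pt "0 0 0 0 0 0 0.5"

```text
time: 4.23
tool_pos: [456.3, 324.1, 146.8]
eef_rot: [0.565, 0.825, 0.0, 0.0]
force: [-3.5, -1.1, 5.9]
gripper_width: 0.108
grip_force: 59.5
```

```bash
python3 - <<'E'
from h import *
go(456.5,322.8,300,111); s=state(); print(s['force'],s['moment'],s['gripper_width'],s['grip_force'])
E
```

```text
t 4.23 at [456.3 324.1 146.8] yaw 111.2 shift [-1.300e-01 -1.000e-02 -1.532e+01] rot [ 0.  -0.   0.2]
[-3.48912687 -1.09984603  5.94977049] [-0.34337914  0.65240795  0.00570538] 0.1082917391299942 59.472636580467224
```

Call:
jog_arm --pt "0 0 -0.2 0 0 0 0.5" --pt "0 0 -0.8 0 0 0 0.5" --pt "0 0 -2 0 0 0 0.5" --pt "0 0 -4 0 0 0 0.5" --pt "0 0 -6.5 0 0 0 0.5" --pt "0 0 -9 0 0 0 0.5" --pt "0 0 -11.5 0 0 0 0.5" --pt "0 0 -13.5 0 0 0 0.5"

```text
time: 4.9
tool_pos: [456.5, 324.2, 282.3]
eef_rot: [0.565, 0.825, 0.0, 0.0]
force: [0.0, 0.1, -5.1]
gripper_width: 0.1
grip_force: 58.7
```

Call:
jog_arm --pt "0 0 -1.5 0 0 0 0.5" --pt "0 0 -2.3 0 0 0 0.5" --pt "0 0 -2.5 0 0 0 0.5" --pt "0 0 -2.5 0 0 0 0.5" --pt "0 0 -2.5 0 0 0 0.5" --pt "0 0 -2.5 0 0 0 0.5"

```text
time: 5.4
tool_pos: [455.8, 323.8, 303.4]
eef_rot: [0.565, 0.825, -0.002, -0.001]
force: [-0.1, 0.1, -6.4]
gripper_width: 0.105
grip_force: 58.7
```

```bash
python3 - <<'E'
from h import *
s=state(); print(s['force'],s['moment'],s['gripper_width'],s['grip_force'])
cv2.imwrite('pics/w2.png',snapshot('wrist')[:,:,::-1])
go(559,-29,307,105)
c,M,t=cam('wrist'); print(-M.T@t)
for n,uv in(('plain',(240,150)),('jar',(242,206)),('soft',(180,105))): print(n,onz('top',uv,100))
E
```

```text
[-0.08926802  0.14956357 -6.41059473] [ 0.02472869  0.06820293 -0.01707198] 0.1046447362881878 58.66015434265137
t 5.45 at [455.7 323.8 303.5] yaw 111.2 shift [-36.63  -3.15  -0.33] rot [-0.2  0.   6.2]
[429.25690637 394.68908862 447.03407516]
plain [618.29196918 149.81892294 100.        ]
jar [467.31567959 145.17305684 100.        ]
soft [746.13844715 312.72703249 100.        ]
```

Call:
jog_arm --pt "-0.4 0 -0.1 0 0 0 0.5" --pt "-1.6 -0.1 -0.2 0 0 0 0.5" --pt "-4 -0.3 -0.3 0 0 0 0.5" --pt "-7 -0.6 -0.3 0 0 0 0.5" --pt "-10 -0.9 -0.3 0 0 0 0.5" --pt "-13 -1.1 -0.3 0 0 0 0.5" --pt "-16 -1.4 -0.3 0 0 0 0.5" --pt "-19 -1.6 -0.3 0 0 0 0.5"

```text
time: 6.12
tool_pos: [510.1, 138.6, 308.5]
eef_rot: [0.565, 0.825, -0.0, 0.0]
force: [0.8, 0.8, -6.8]
gripper_width: 0.108
grip_force: 58.6
```

Call:
jog_arm --pt "-3 -0.3 0 0 0 1 0.5" --pt "-6 -0.5 0 0 0 2 0.5" --pt "-9 -0.8 0 0 0 3 0.5" --pt "-12 -1 0 0 0 4 0.5" --pt "-14.6 -1.3 0 0 0 5 0.5" --pt "-16.6 -1.4 0 0 0 6 0.5" --pt "-17.4 -1.5 0 0 0 6.2 0.5" --pt "-17.6 -1.5 0 0 0 6.2 0.5"

```text
time: 6.78
tool_pos: [559.8, -31.2, 307.9]
eef_rot: [0.61, 0.792, -0.001, -0.0]
force: [-0.5, 0.1, -6.5]
gripper_width: 0.108
grip_force: 58.6
```

Call:
jog_arm --pt "0 0 0.5 0 0 0 0.5" --pt "0 0 1.5 0 0 0 0.5" --pt "0 0 2.7 0 0 0 0.5" --pt "0 0 3.5 0 0 0 0.5" --pt "0 0 3.7 0 0 0 0.5" --pt "0 0 3.7 0 0 0 0.5"

```text
time: 7.28
tool_pos: [559.0, -27.3, 270.1]
eef_rot: [0.608, 0.794, -0.001, -0.001]
force: [0.1, 0.1, -6.6]
gripper_width: 0.108
grip_force: 58.5
```

```bash
python3 - <<'E'
from h import *
go(562.8,-44.6,269,105)
t=snapshot('top');s=snapshot('side')
for n,i in(('top1',t),('side1',s)): cv2.imwrite(f'pics/{n}.png',i[:,:,::-1])
p=state()['tool_pos']; print(state()['force'],proj('top',p),proj('side',p))
save('c3.png',np.hstack([crop(t,290,100,80,120,5),crop(s,240,110,80,120,5)]))
E
```

```text
t 7.28 at [559.  -27.3 270.1] yaw 105.1 shift [-1.77 -0.08  0.11] rot [-0.1 -0.1  0.1]
[ 0.43721268  0.50879941 -6.72508938] [[305.13889959 158.58937494]] [[287.2320212  165.50139973]]
```

View pics/c3.png

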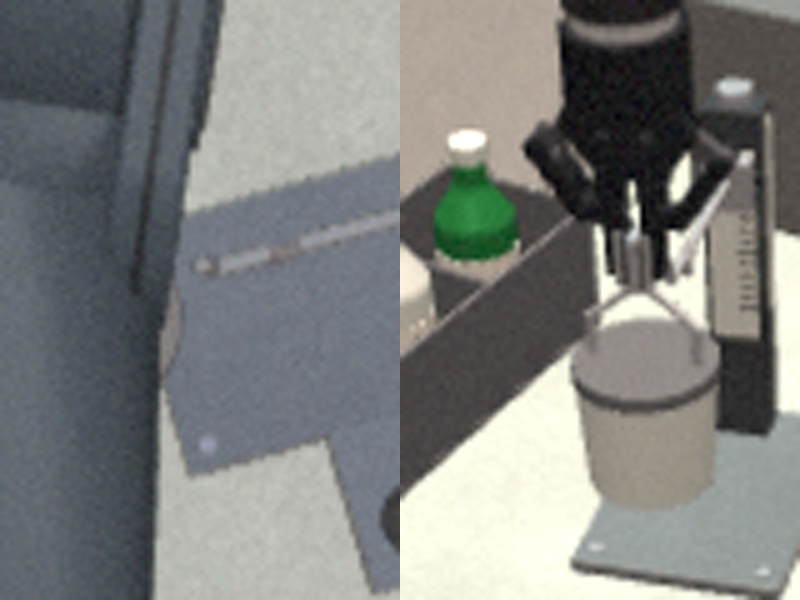

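The side view shows the held tub level, with its loop just in front of the hook and the fingertips at (287,165), as predicted. In the top view the hook tip is at (331,153) and the notch at (347.4,149.6), matching the fitted stand pose.

```bash
python3 - <<'E'
from h import *
go(584.8,-126.7,269,105)
E
```

```text
t 7.38 at [559.9 -27.8 271.8] yaw 105.1 shift [-10.2   -0.16   0.28] rot [0.  0.  0.1]
```

Call:
jog_arm --pt "-0.3 0 0.1 0 0 0 0.5" --pt "-1 0 0.2 0 0 0 0.5" --pt "-2 0 0.2 0 0 0 0.5" --pt "-3 0 0.2 0 0 0 0.5" --pt "-4 -0.1 0.2 0 0 0 0.5" --pt "-5 -0.1 0.2 0 0 0 0.5" --pt "-5.7 -0.1 0.2 0 0 0 0.5" --pt "-6 -0.1 0.2 0 0 0 0.5"

```text
time: 8.05
tool_pos: [574.8, -88.4, 269.0]
eef_rot: [0.609, 0.793, -0.0, 0.0]
force: [-0.4, 0.3, -6.4]
gripper_width: 0.103
grip_force: 58.6
```

```bash
python3 - <<'E'
from h import *
print(state()['force']);go(584.8,-126.7,269,105)
E
```

```text
[-0.39838088  0.29056688 -6.4029116 ]
t 8.05 at [574.8 -88.4 269. ] yaw 104.9 shift [-3.95 -0.02  0.01] rot [-0.   0.  -0.1]
```

Call:
jog_arm --pt "-0.5 0 0 0 0 0 0.5" --pt "-1.3 0 0 0 0 0 0.5" --pt "-2.2 0 0 0 0 0 0.5" --pt "-3.1 0 0 0 0 0 0.5" --pt "-3.7 0 0 0 0 0 0.5" --pt "-3.9 0 0 0 0 0 0.5" --pt "-3.9 0 0 0 0 0 0.5" --pt "-3.9 0 0 0 0 0 0.5"

```text
time: 8.72
tool_pos: [584.5, -124.0, 269.2]
eef_rot: [0.609, 0.793, 0.0, -0.0]
force: [-0.0, -0.2, -7.3]
gripper_width: 0.111
grip_force: 58.6
```

```bash
python3 - <<'E'
from h import *
print(state()['force']);go(584.8,-126.7,240,105)
t=snapshot('top');s=snapshot('side')
for n,i in(('top2',t),('side2',s)): cv2.imwrite(f'pics/{n}.png',i[:,:,::-1])
save('c4.png',np.hstack([crop(t,310,100,80,120,5),crop(s,260,110,80,120,5)]))
E
```

```text
[-0.02144628 -0.18065693 -7.32573229]
t 8.72 at [ 584.5 -124.   269.2] yaw 105.0 shift [-0.27 -0.04  2.92] rot [-0. -0.  0.]
```

View pics/c4.png

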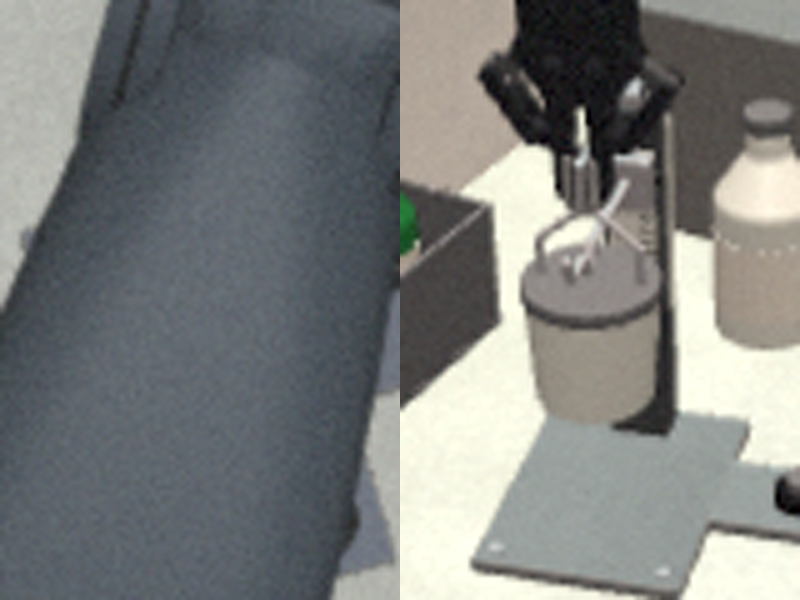

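The side crop shows the hook passing through the loop opening, with its tip at full-image (294,162) in front of the loop and the loop's top bar above the hook. I'll lower it slowly.

Call:
jog_arm --pt "-0.1 0 0.3 0 0 0 0.5" --pt "-0.2 0 0.7 0 0 0 0.5" --pt "-0.3 0 1.1 0 0 0 0.5" --pt "-0.3 0 1.5 0 0 0 0.5" --pt "-0.3 0 1.9 0 0 0 0.5" --pt "-0.3 0 2.2 0 0 0 0.5" --pt "-0.3 0 2.4 0 0 0 0.5" --pt "-0.3 0 2.6 0 0 0 0.5"

```text
time: 9.48
tool_pos: [585.2, -127.0, 242.9]
eef_rot: [0.609, 0.793, -0.0, -0.0]
force: [-0.3, -0.2, -6.2]
gripper_width: 0.109
grip_force: 58.6
```

Call:
jog_arm --pt "0 0 0.2 0 0 0 0.5" --pt "0 0 0.4 0 0 0 0.5" --pt "0 0 0.6 0 0 0 0.5" --pt "0 0 0.8 0 0 0 0.5" --pt "0 0 1.0 0 0 0 0.5" --pt "0 0 1.2 0 0 0 0.5" --pt "0 0 1.4 0 0 0 0.5" --pt "0 0 1.6 0 0 0 0.5"

```text
time: 10.15
tool_pos: [585.4, -126.8, 227.4]
eef_rot: [0.609, 0.794, 0.0, 0.0]
force: [-1.1, 1.1, -4.6]
gripper_width: 0.105
grip_force: 58.9
```

```bash
python3 - <<'E'
from h import *
snapshot('top');snapshot('top');s=state();print(s['force'],s['moment']);go(584.8,-126.7,183,105)
E
```

```text
[-0.29419093  2.07112682 -5.00331901] [0.31549892 0.07533957 0.00159658]
t 10.25 at [ 585.3 -126.8  227. ] yaw 105.0 shift [ 0.02 -0.05  4.4 ] rot [-0. -0.  0.]
```

There is a sideways force of about 2 N toward +y, so the bar rests on the flank of the notch on the +x side. I'll ease it back along tool +x.

Call:
jog_arm --pt "0.05 0 0 0 0 0 0.5" --pt "0.1 0 0 0 0 0 0.5" --pt "0.15 0 0 0 0 0 0.5" --pt "0.2 0 0 0 0 0 0.5" --pt "0.2 0 0 0 0 0 0.5" --pt "0.2 0 0 0 0 0 0.5"

```text
time: 10.75
tool_pos: [585.0, -125.5, 227.5]
eef_rot: [0.609, 0.793, -0.0, 0.0]
force: [-0.4, -1.1, -5.2]
gripper_width: 0.108
grip_force: 58.8
```

```bash
python3 - <<'E'
from h import *
snapshot('top');a=state();snapshot('top');s=state();print(a['force'],s['force'],s['moment']);go(584.8,-126.7,183,105)
E
```

```text
[ 0.3496777  -0.07610495 -4.23260224] [ 0.25849306 -0.59317143 -5.89161409] [-0.0507961  -0.05438326  0.01948136]
t 10.85 at [ 585.  -125.5  227.4] yaw 105.0 shift [-0.11 -0.05  4.44] rot [0. 0. 0.]
```

Call:
jog_arm --pt "0 0 0.2 0 0 0 0.5" --pt "0 0 0.4 0 0 0 0.5" --pt "0 0 0.6 0 0 0 0.5" --pt "0 0 0.8 0 0 0 0.5" --pt "0 0 1.0 0 0 0 0.5" --pt "0 0 1.2 0 0 0 0.5" --pt "0 0 1.4 0 0 0 0.5" --pt "0 0 1.6 0 0 0 0.5"

```text
time: 11.52
tool_pos: [585.0, -125.4, 211.4]
eef_rot: [0.609, 0.793, -0.0, 0.0]
force: [1.0, -0.5, -2.2]
gripper_width: 0.103
grip_force: 59.1
```

```bash
python3 - <<'E'
from h import *
F=[]
for _ in range(6): snapshot('top');F.append(state()['force'])
print(np.mean(F,0),np.std(F,0),state()['moment']);go(585,-125.5,183,105)
E
```

```text
[ 0.1312134  -1.27411124 -2.87720427] [0.315957   0.54059957 0.20630831] [-0.31905196  0.00090128 -0.05585871]
t 11.82 at [ 584.9 -125.2  211.6] yaw 105.0 shift [-0.03  0.    2.86] rot [0. 0. 0.]
```

Call:
jog_arm --pt "-0.05 0 0.2 0 0 0 0.5" --pt "-0.05 0 0.4 0 0 0 0.5" --pt "-0.05 0 0.6 0 0 0 0.5" --pt "-0.05 0 0.8 0 0 0 0.5" --pt "-0.05 0 1.0 0 0 0 0.5" --pt "-0.05 0 1.2 0 0 0 0.5" --pt "-0.05 0 1.4 0 0 0 0.5" --pt "-0.05 0 1.6 0 0 0 0.5"

```text
time: 12.48
tool_pos: [585.0, -125.4, 195.3]
eef_rot: [0.609, 0.794, 0.0, -0.0]
force: [-0.9, 1.2, -1.4]
gripper_width: 0.11
grip_force: 59.4
```

```bash
python3 - <<'E'
from h import *
F=[]
for _ in range(8): snapshot('top');F.append(state()['force'])
print(np.mean(F,0),np.std(F,0),state()['moment']);go(585,-125.5,183,105)
E
```

```text
[-0.76263865  1.47426198 -1.10553407] [0.74608971 0.6133397  0.65378037] [ 0.35791622  0.20411771 -0.02286109]
t 12.88 at [ 584.9 -125.4  195.5] yaw 105.0 shift [-0.01  0.    1.25] rot [ 0. -0.  0.]
```

Call:
jog_arm --pt "0.01 0 0.15 0 0 0 0.5" --pt "0.02 0 0.3 0 0 0 0.5" --pt "0.03 0 0.45 0 0 0 0.5" --pt "0.03 0 0.6 0 0 0 0.5" --pt "0.03 0 0.75 0 0 0 0.5" --pt "0.03 0 0.85 0 0 0 0.5" --pt "0.03 0 0.9 0 0 0 0.5" --pt "0.03 0 0.9 0 0 0 0.5"

```text
time: 13.55
tool_pos: [585.0, -125.4, 186.3]
eef_rot: [0.609, 0.793, 0.0, 0.0]
force: [-0.2, 1.8, 0.5]
gripper_width: 0.11
grip_force: 59.6
```

```bash
python3 - <<'E'
from h import *
F=[]
for _ in range(20): snapshot('top');F.append(state()['force'])
F=np.array(F);print(F.mean(0),F.std(0),F[:,2].round(1),state()['moment']);go(585,-125.5,183,105)
E
```

```text
[-0.36786251  0.87973547  0.01741396] [0.49314733 0.51797209 0.45543051] [-0.3  0.2 -0.5 -0.3  0.9  0.5 -0.8 -0.4  0.4 -0.4  0.2  0.   0.5 -0.3
  0.5 -0.3  0.9 -0.  -0.1 -0.2] [ 0.15310046 -0.00843676 -0.05142482]
t 14.55 at [ 585.  -125.3  186.3] yaw 105.0 shift [-0.01 -0.    0.33] rot [0. 0. 0.]
```

Call:
jog_arm --pt "0.01 0 0 0 0 0 0.5" --pt "0.02 0 0 0 0 0 0.5" --pt "0.02 0 0 0 0 0 0.5" --pt "0.02 0 0 0 0 0 0.5" --newtons 20

```text
time: 14.88
tool_pos: [585.0, -125.4, 186.4]
eef_rot: [0.609, 0.793, -0.0, 0.0]
force: [0.2, 0.2, -0.1]
gripper_width: 0.112
grip_force: 59.6
```

```bash
python3 - <<'E'
from h import *
F=[]
for _ in range(14): snapshot('top');F.append(state()['force'])
F=np.array(F);s=state();print(F.mean(0),F.std(0),s['moment'],s['grip_force'],s['gripper_width']);go(585,-125.5,183,105)
E
```

```text
[ 0.33216068 -0.5245691  -0.08098796] [0.39914936 0.40311722 0.46898332] [-0.18514078 -0.14317041 -0.00701442] 59.60921108722687 0.10678795523213104
t 15.58 at [ 585.  -125.3  186.4] yaw 105.0 shift [-0.02 -0.    0.34] rot [0. 0. 0.]
```

Call:
jog_arm --pt "0 0 0 0 0 0 1.1" --pt "0 0 0 0 0 0 1.3" --pt "0 0 0 0 0 0 1.5" --pt "0 0 0 0 0 0 1.8" --pt "0 0 0 0 0 0 2.1" --pt "0 0 0 0 0 0 2.5" --pt "0 0 0 0 0 0 3.0" --pt "0 0 0 0 0 0 3.4"

```text
time: 16.25
tool_pos: [584.9, -125.1, 186.3]
eef_rot: [0.609, 0.793, 0.0, -0.0]
force: [-0.3, -0.7, 0.3]
gripper_width: 0.403
grip_force: 0.0
```

```bash
python3 - <<'E'
from h import *
s=state();print(s['force'],s['grip_force'],s['gripper_width'])
t=snapshot('side');cv2.imwrite('pics/s5.png',t[:,:,::-1])
save('c5.png',crop(t,250,110,120,100,6))
E
```

```text
[-0.27141367 -0.73814701  0.33632323] 0.0 0.4032330792809653
```

View pics/c5.png

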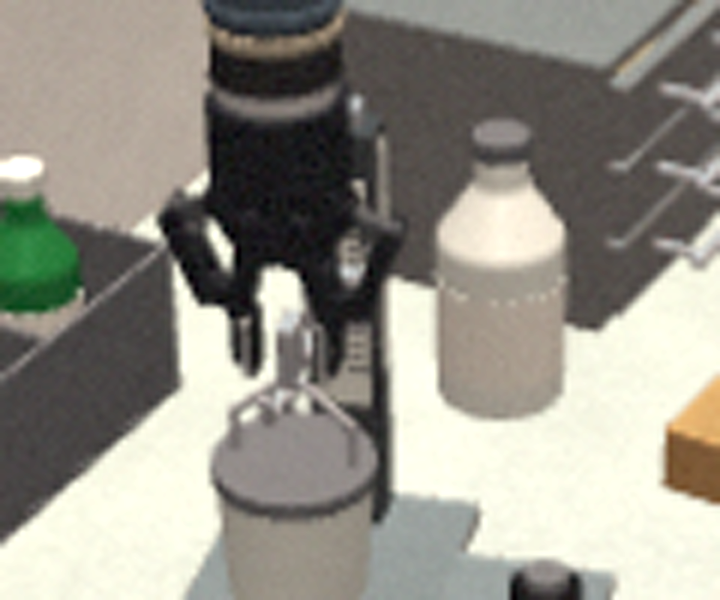

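The side crop shows the tub hanging on the hook, with the open fingers clear on both sides of the tab at about (298,166). The hold button is at about (341,207). I'll retreat upward.

Call:
jog_arm --pt "0 0 -0.3 0 0 0 3.4" --pt "0 0 -1 0 0 0 3.4" --pt "0 0 -2 0 0 0 3.4" --pt "0 0 -3.5 0 0 0 3.4" --pt "0 0 -5.5 0 0 0 3.4" --pt "0 0 -8 0 0 0 3.4" --pt "0 0 -10.5 0 0 0 3.4" --pt "0 0 -12 0 0 0 3.4"

```text
time: 16.97
tool_pos: [585.5, -125.3, 310.9]
eef_rot: [0.609, 0.793, 0.001, 0.003]
force: [1.3, -0.7, 1.6]
gripper_width: 0.402
grip_force: 0.0
```

```bash
python3 - <<'E'
from h import *
s=state();print(s['force'])
go(455,-165,300,105)
c,M,t=cam('wrist');o=-M.T@t; print(o, (M.T@[0,0,1]))
E
```

```text
[ 1.32420681 -0.70378739  1.56278674]
t 16.97 at [ 585.5 -125.3  310.9] yaw 105.0 shift [ -0.44 -13.63   1.03] rot [0.3 0.2 0. ]
[565.38399621 -51.94541802 454.2874675 ] [ 0.07967487 -0.28011683 -0.95665379]
```

Call:
jog_arm --pt "-1 -1.5 0 0 0 0 2" --pt "-3 -4 0 0 0 0 1" --pt "-5.5 -7 0 0 0 0 0" --pt "-8 -10 0 0 0 0 0" --pt "-10 -12.4 0 0 0 0 0" --pt "-10.9 -13.5 0 0 0 0 0" --pt "-10.9 -13.5 0 0 0 0 0" --pt "-10.9 -13.5 0 0 0 0 0"

```text
time: 17.63
tool_pos: [482.5, -266.1, 307.6]
eef_rot: [0.609, 0.793, 0.0, 0.001]
force: [0.2, 0.3, 0.1]
gripper_width: -0.003
grip_force: 0.0
```

Call:
jog_arm --pt "0 0 2 0 0 0 0" --pt "0 0 5 0 0 0 0" --pt "0 0 8 0 0 0 0" --pt "0 0 10 0 0 0 0" --pt "0 0 11 0 0 0 0" --pt "0 0 11 0 0 0 0" --pt "0 0 11 0 0 0 0"

```text
time: 18.22
tool_pos: [483.3, -264.8, 196.9]
eef_rot: [0.608, 0.794, 0.0, 0.0]
force: [0.4, 0.2, 1.0]
gripper_width: 0.002
grip_force: 0.0
```

```bash
python3 - <<'E'
from h import *
go(470,-218,100,105)
i=snapshot('wrist');cv2.imwrite('pics/w3.png',i[:,:,::-1])
print(proj('wrist',[[470,-219.6,30],[470,-219.6,12]]).round(1))
s=snapshot('side');cv2.imwrite('pics/s6.png',s[:,:,::-1])
# settle check by frame differences of the tub area
a=[cv2.GaussianBlur(snapshot('side')[130:240,270:330].astype(np.float32),(0,0),1.5) for _ in range(12)]
print([round(float(abs(x-a[-1]).mean()),2) for x in a])
save('c6.png',np.hstack([crop(i,160,40,320,300,1.6)[:480],crop(s,270,130,60,100,4.8)]))
E
```

```text
t 18.22 at [ 483.3 -264.8  196.9] yaw 105.1 shift [ 4.86 -0.07  9.69] rot [ 0.  -0.   0.1]
[[318.  137. ]
 [318.1 135.4]]
[0.3, 0.31, 0.31, 0.31, 0.32, 0.3, 0.3, 0.3, 0.31, 0.29, 0.29, 0.0]
```

View pics/c6.png

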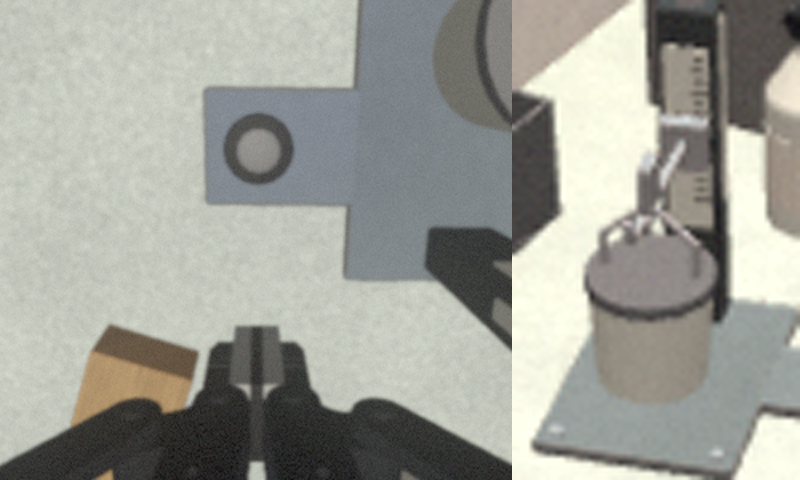

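The wrist crop shows the hold button at wrist pixel (321.9,133.8). The side crop shows the tub hanging level on the hook, and the steady frame differences (sensor noise only) show that it is still.

```bash
python3 - <<'E'
from h import *
for z in(20,30): print(onz('wrist',(321.9,133.8),z))
p=onz('wrist',(321.9,133.8),28); print(tri([('wrist',(321.9,133.8)),('side',(341,207.5))]))
go(p[0],p[1],60,105)
E
```

```text
[ 471.66185368 -216.16686547   20.        ]
[ 471.40237406 -215.42043848   30.        ]
[ 470.52728486 -216.5644196    22.00578961]
t 18.92 at [ 482.7 -265.4  196.3] yaw 105.0 shift [ 5.1   0.21 13.63] rot [-0. -0.  0.]
```

Call:
jog_arm --pt "1 0 2 0 0 0 0" --pt "2.5 0.1 5 0 0 0 0" --pt "4 0.2 8 0 0 0 0" --pt "5 0.2 11 0 0 0 0" --pt "5 0.2 13 0 0 0 0" --pt "5 0.2 14.6 0 0 0 0" --pt "5 0.2 15 0 0 0 0" --pt "5 0.2 15 0 0 0 0"

```text
time: 19.58
tool_pos: [470.3, -215.8, 44.6]
eef_rot: [0.609, 0.793, -0.0, -0.002]
force: [-0.2, -0.6, 0.0]
gripper_width: 0.001
grip_force: 0.0
```

Call:
jog_arm --pt "0 0 0.2 0 0 0 0" --pt "0 0 0.4 0 0 0 0" --pt "0 0 0.6 0 0 0 0" --pt "0 0 0.8 0 0 0 0" --pt "0 0 1.0 0 0 0 0" --pt "0 0 1.0 0 0 0 0"

```text
time: 20.08
tool_pos: [471.6, -216.6, 36.2]
eef_rot: [0.609, 0.793, -0.0, -0.0]
force: [0.4, 0.2, -0.0]
gripper_width: -0.001
grip_force: 0.0
```

Call:
jog_arm --pt "0 0 0.15 0 0 0 0" --pt "0 0 0.3 0 0 0 0" --pt "0 0 0.45 0 0 0 0" --pt "0 0 0.6 0 0 0 0" --pt "0 0 0.6 0 0 0 0"

```text
time: 20.5
tool_pos: [471.9, -216.7, 30.5]
eef_rot: [0.609, 0.793, 0.0, 0.0]
force: [-0.8, -0.5, 3.2]
gripper_width: 0.004
grip_force: 1.7
```

Call:
jog_arm --pt "0 0 0.1 0 0 0 0" --pt "0 0 0.2 0 0 0 0" --pt "0 0 0.3 0 0 0 0" --pt "0 0 0.3 0 0 0 0" --pt "0 0 0.3 0 0 0 0"

```text
time: 20.92
tool_pos: [471.9, -216.8, 28.0]
eef_rot: [0.609, 0.793, -0.0, 0.0]
force: [-1.1, 1.3, 5.6]
gripper_width: 0.004
grip_force: 3.1
```

Call:
jog_arm --pt "0 0 0.05 0 0 0 0" --pt "0 0 0.1 0 0 0 0" --pt "0 0 0.15 0 0 0 0" --pt "0 0 0.15 0 0 0 0" --pt "0 0 0.15 0 0 0 0"

```text
time: 21.33
tool_pos: [472.0, -216.8, 27.9]
eef_rot: [0.609, 0.794, -0.0, 0.001]
force: [-4.5, 1.7, 13.1]
gripper_width: 0.003
grip_force: 6.2
```

The force rose to 13 N with no further travel, so the button is fully in. I'll let it out and retreat.

Call:
jog_arm --pt "0 0 0 0 0 0 0" --pt "0 0 0 0 0 0 0" --pt "0 0 -0.3 0 0 0 0" --pt "0 0 -0.6 0 0 0 0" --pt "0 0 -1 0 0 0 0" --pt "0 0 -2 0 0 0 0" --pt "0 0 -4 0 0 0 0" --pt "0 0 -6 0 0 0 0"

```text
time: 22.0
tool_pos: [470.5, -215.8, 85.1]
eef_rot: [0.609, 0.793, -0.0, -0.002]
force: [0.5, -0.2, 0.3]
gripper_width: 0.007
grip_force: 0.0
```

Call:
jog_arm --pt "-1 0 -2 0 0 0 0" --pt "-2 0 -4 0 0 0 0" --pt "-3 0 -6 0 0 0 0" --pt "-4 0 -8 0 0 0 0" --pt "-5 0 -9 0 0 0 0" --pt "-5 0 -9 0 0 0 0" --pt "-5 0 -9 0 0 0 0"

```text
time: 22.58
tool_pos: [484.9, -265.2, 176.1]
eef_rot: [0.609, 0.793, 0.0, 0.0]
force: [-0.5, -0.3, -0.2]
gripper_width: 0.003
grip_force: 0.0
```

```bash
python3 - <<'E'
from h import *
s=state();print(s['time'],s['force'],s['tool_pos'])
i=snapshot('wrist');t=snapshot('side')
a=[cv2.GaussianBlur(snapshot('side')[130:240,270:330].astype(np.float32),(0,0),1.5) for _ in range(6)]
print([round(float(abs(x-a[-1]).mean()),2) for x in a])
save('c7.png',np.hstack([cv2.resize(i,(480,300)),crop(t,270,130,100,100,3)]))
E
```

```text
22.5833 [-0.47080891 -0.27204966 -0.1881157 ] [ 484.85230561 -265.15032182  176.05205326]
[0.3, 0.31, 0.3, 0.31, 0.29, 0.0]
```

View pics/c7.png

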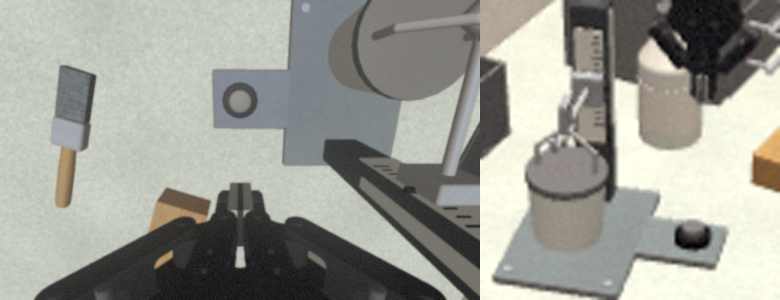

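The tub hangs still on the hook. The button is out again at wrist pixel (319,133), and the gripper is touching nothing. I'm handing the job in.

```bash
python3 -c "
from plant import *
print(job_done())"
```

```text
the job is handed in; nothing more can be done
None
```

I hung the looped tub on the hook, let it settle until still, pushed the hold button fully in and let it out, and handed the job in at about 23 s with the tub still hanging; the hand-in gave no verdict.

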